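Flip the specimen tile face up against the tray's sloping end

TASK

The specimen tile lies picture side down in the white tray. Without gripping or lifting it, push it along the tray with the fingertips against the slippery sloping end until it tips up and stands leaning there, then from behind tip its upper edge back over so that it falls flat in the tray, picture side up and blue back down. Leave the dish, the forceps, the jar and the bottle alone.

Things in the scene. Friction and masses are not known exactly. Their poses are not given: they have to be found in the camera images.
- tray: white plastic tray, fixed to the bench. Origin at bench level, z up, x points to its raised sloping end. Floor top at z = 4 mm, flat from x = -152 to +80 mm, 275 mm wide (y -137 to +137 mm); 12 mm high rims at the -x end and both sides. The last 25 mm (x 55 to 80 mm) is a flush grey rubber strip (friction 1.1). The sloping end begins at x = +80 mm
- slope: the tray's sloping end (same origin and axes as tray), slick plastic (friction 0.2), 280 mm wide along y. Its hollow-curved face rises from the foot (x 80, z 4 mm) at 40 degrees to (x 91.9, z 14 mm), at 53 degrees to (x 100.9, z 26 mm), then at 66 degrees to its top edge (x 108.9, z 44 mm). A 5 mm thick plate, with open bench behind it
- slope_foot (a point): middle of the line where the rubber strip in the tray floor meets the sloping end; axes as the tray's
- slope_top (a point): middle of the sloping end's top edge, 44 mm above the bench, 28.9 mm beyond the foot in tray x. A tile whose bottom edge is pushed up to the foot leans on this edge at about 55 degrees to the floor and stays by itself, its upper edge about 32 mm above this edge and 23 mm beyond it
- tile: rigid amber resin tile, 90 (x) by 60 (y) by 10 mm thick (z), about 65 g; one large face is blue (back), the other amber with a brown shell picture. Origin at the centre of the picture face; z points out through the blue back: up at the start, down at the end. It starts flat on the tray floor, its x along the tray's x within 0.35 rad, its +x edge nearer the slope
- tile_end_a (a point): centre of the tile's end face at its x = +45 mm, mid thickness (the end nearer the slope at the start)
- tile_end_b (a point): centre of the tile's end face at its x = -45 mm, mid thickness (the end to push on)
- dish: small glass dish, 60 mm across, 16 mm high, lying in the tray beside the tile; origin at the centre of its underside. Leave alone
- forceps: steel forceps, 110 mm long, 6 mm high, lying in the tray on the other side of the tile; origin at the middle of the underside. Leave alone
- jar: amber jar with black cap, 64 mm across, 85 mm high, on the bench to one side of the tray; origin at the centre of its underside. Leave alone
- bottle: clear bottle with red cap, 52 mm across, 110 mm high, on the bench to the other side of the tray; origin at the centre of its underside. Leave alone
Not all that is in view belongs to the job. Of the things that look like the tile, the middle-sized one is meant.

How it is judged (in metres and radians):
On the way:
1. the tile stands tipped up, leaning against the sloping end (angle between tile's own z axis and vertical between 0.75 and 1.5 rad and contact force between tile and slope above 0.03 N and height (world z) of tile_end_b below 0.026 m), for 0.2 s.
At the end, for the whole second after the job is handed in: The tile lies flat (within 0.14 rad) and still on the tray floor, blue back down and picture face up, its middle between x -110 and +60 mm and within 110 mm of the centre line of the tray, untouched; dish, forceps, jar and bottle are within 20 mm of where they were (angle between tile's own z axis and vertical above 3 rad and x of tile in the frame of tray between -0.11 and 0.06 m and y of tile in the frame of tray between -0.11 and 0.11 m and linear speed of tile below 0.01 m/s and height (world z) of tile below 0.022 m and distance of each of dish, forceps, jar, bottle from where it was at the start of the episode below 0.02 m).
It fails at once if the tile is lifted: both of its ends are more than about 19 mm above where they rest when it lies flat, at once (height (world z) of each of tile_end_a, tile_end_b above 0.028 m).
It fails at once if the dish or the forceps are moved by more than 20 mm (distance of any of dish, forceps from where it was at the start of the episode above 0.02 m).
It fails at once if the jar or the bottle is moved by more than 20 mm or tipped (distance of any of jar, bottle from where it was at the start of the episode above 0.02 m or angle between any of jar, bottle's own z axis and vertical above 0.4 rad).
It also fails if it takes over 51 s, if anything falls off the work surface, if the arm or the gripper's body presses on something with over 40 N, if the wrist force passes 120 N, or if a joint passes its speed limit or range.

ROBOT

A 7-joint arm with a two-finger parallel gripper is mounted at the origin on the work surface. World frame = base frame: x ahead of the robot, y to its left, z up, the work surface at z = 0. Lengths are in mm, angles in rad, forces in N, time in s.
With the tool pointing down it reaches from about 350 to 900 mm from the base axis. Payload 7.2 kg.
Tool frame: the origin (TCP) lies on the centre line of the jaws, within the pads' length; the fingertips stand 25 mm ahead of it and the grasp point (between the pads) lies 6 mm ahead of it; z points along the fingers, y is the direction in which the jaws open and shut (so a half turn about z gives the same grasp; the last joint's range is limited). The gripper opens to 85 mm and grips with 20 to 120 N. Pads are 22 mm wide; open, the fingers measure 114 mm over their backs; the gripper's body (76 mm by 85 mm) begins 54 mm behind the grasp point. The pads swing forward as they close: fully open they stand 13 mm farther back than shut.
Start: joints at [1.143, 0.411, -0.013, 1.596, 0.006, 1.134, -0.082], TCP at [220.043, -584.986, 256.297] pointing down, gripper open.
Joint ranges: [-2.95, 2.95], [-0.29, 1.99], [-1.47, 1.44], [0.14, 2.54], [-1.03, 4.17], [0.13, 1.85], [-2.86, 2.86]. Speed limits (rad/s): [2.39, 2.39, 3.01, 3.01, 3.14, 3.14, 3.14].

INTERFACE

Orientations are given as a 3x3 rotation matrix whose columns are the frame's x, y, z axes.
In Python, from bench import sense, cams, ticket gives the robot as it stands.
- The arm moves only by the tool jog_arm, never from a script. Its argument "motion" is a list of rows, each a list of 2 entries, a list of its own where there are three numbers: the shift along the tool's x, y, z scaled (see below), then the turn about the tool's z scaled (see below). A call has 1 to 20 rows; each row is the pose to reach, as a shift and turn from the pose measured when the call began, along the tool's axes at that moment, turning the shorter way round; what a row does not reach only later rows make up. The controller multiplies each number of a shift by 0.3 m and each number of a turn by 360 degrees. A row lasts 1/10 s, in which the tool goes at most 50 mm and 8.59 degrees, less where a joint would pass 70% of its speed; a pose out of reach is approached as far as the arm can. A call with a number of a shift or a turn outside -1 to 1 is refused whole. A call with a gripper value outside its range is refused whole. "claw" is the gripper command: -1 is fully open, 1 is shut, values between are in proportion, set as the call begins (left out, the last holds). The fingers move at their own pace and stop on an object; "newtons" is the grip in N (left out, the last holds). Time passes only in rows, so rows that repeat a pose let the fingers close. It gives the time, the measured TCP pose, the force and the opening at its end, in the units of the state.
- sense(): the state, without advancing time (a new reading comes with each control period).
- cams.snapshot(name): name is "scene" or "top"; returns a dict with "img" (400x640x3 uint8, red, green, blue), "fov_y" (degrees; the focal length in pixels is half the picture's height over the tangent of half this angle, whatever the lens; pixels are square), "cx", "cy" (the principal point, pixels), "k1" (the pictures are not rectified: a ray, as slopes to the right and down, at radius r is drawn at 1 + k1 r^2 times it, then the intrinsics apply), "rvec" (rotation vector, rad) and "tvec" (3), from world to camera coordinates, as OpenCV has them. Camera axes: x right, y down, z forward; pixel columns grow to the right and rows downward; lengths in mm; the calibration is good to about 2 mm. A picture is of the moment at which its call begins. There is no depth.
- ticket.finish_job(): hands the job in, once; it reports no verdict.
Trained networks look in a picture, given as the dict that the camera call returned (one of the last four; its "shot" number tells which), for a name from the list of things; names that differ only in an ending like _2 or _b are one class to them, and where a whole thing is asked for, a point or a joint stands for the part that bears it (a point fixed in the world has none). Each returns a list of dicts, best first, with "p" (0 to 1); they miss things now and then, are a little off and sometimes report something else, mostly with a low value. They report only what shows in the picture. A call takes as long as a camera call. They do not tell look-alikes from the thing itself.
- cams.regions_of(picture, label): "mask" (400x640 bool, what is visible of it).
- cams.mark_of(picture, label): "position" ([x, y, z] in mm, in world coordinates, good to about 4 mm: a listed point, or the origin of a listed thing).
The state is a dict: "clock": time; "joint_positions": joint angles; "qd": joint speeds; "joint_efforts": joint torques, N m; "eef_pos": TCP position; "tcp_rot": TCP orientation; "force": force on the tool from outside, world axes, zero at the start; "wrist_torque": the same for the moment, N m; "gripper_width": opening from 0.0 (shut) to 1.0 (fully open).
Only numpy, scipy, OpenCV 4.12 (cv2) and the standard library are available. Lean on these libraries where they do the work, as an engineer would, in place of code of your own. Each camera call takes 0.05 s, during which the arm holds its last target.

## Working session

There is one attempt and no reset: what is moved stays moved. The work goes in short steps, Python scripts to look and compute and a tool call to move; the robot and the scene stay as the last step left them, time stands still between calls to the robot, and variables do not carry over. Pictures are saved under pics/ and viewed, and the job is handed in when it is done.

Besides the shell and the picture viewer there is one more tool, called in YAML: its name, and indented under it one key for each argument. jog_arm: Moves the arm, as the interface text tells. Its arguments: {"type":"object","properties":{"motion":{"type":"array"},"claw":{"type":"number"},"newtons":{"type":"number"}},"required":["motion"]}

```bash
ls; mkdir -p pics; cat > h.py <<'E'
import numpy as np, cv2, json
from bench import sense, cams, ticket
def cam(s):
    f=200/np.tan(np.radians(s["fov_y"])/2)
    K=np.array([[f,0,s["cx"]],[0,f,s["cy"]],[0,0,1.]])
    return K,np.array([s["k1"],0,0,0,0.]),np.array(s["rvec"],float),np.array(s["tvec"],float)
def proj(s,P):
    K,d,r,t=cam(s); return cv2.projectPoints(np.array(P,float).reshape(-1,1,3),r,t,K,d)[0][:,0]
def unproj(s,px,z):
    K,d,r,t=cam(s); u=cv2.undistortPoints(np.array(px,float).reshape(-1,1,2),K,d)[:,0]
    R=cv2.Rodrigues(r)[0]; c=-R.T@t; D=np.c_[u,np.ones(len(u))]@R
    return c+D*((z-c[2])/D[:,2])[:,None]
def save(s,n): cv2.imwrite(f"pics/{n}.png",s["img"][:,:,::-1])
E
python3 - <<'E'
from h import *
for n in("top","scene"):
    s=cams.snapshot(n); save(s,n+"0")
    for l in ["tray","slope_foot","slope_top","tile","tile_end_a","tile_end_b","dish","forceps","jar","bottle"]:
        print(n,l,[(np.round(m["position"],1),round(m["p"],2)) for m in cams.mark_of(s,l)][:5])
st=sense();print(st)
E
```

```text
pics
top tray [(array([ 595.3, -136. ,   -2.6]), 0.65)]
top slope_foot [(array([ 664.5, -171.2,    3.1]), 0.66)]
top slope_top [(array([ 692.2, -178. ,   45.4]), 0.58)]
top tile [(array([ 316.2, -143. ,   -0.7]), 0.89), (array([ 6.833e+02,  1.814e+02, -1.000e-01]), 0.87), (array([571. , -99.1,   7.5]), 0.55)]
top tile_end_a [(array([ 603. , -129.9,    6.7]), 0.95), (array([622. , 182.3,   9.4]), 0.92), (array([ 350.9, -144.4,    6.5]), 0.71), (array([747.8, 173.7,   4.1]), 0.66), (array([535.3, -74.2,   7.2]), 0.58)]
top tile_end_b [(array([ 603. , -129.9,    6.7]), 0.95), (array([622. , 182.3,   9.4]), 0.92), (array([ 350.9, -144.4,    6.5]), 0.71), (array([747.8, 173.7,   4.1]), 0.66), (array([535.3, -74.2,   7.2]), 0.58)]
top dish [(array([ 549.2, -224. ,    4.6]), 0.73)]
top forceps [(array([645.5, -48.3,   1.9]), 0.63)]
top jar [(array([ 471.2, -436.9,   -3. ]), 0.72)]
top bottle [(array([552.2, 427.2,   0.7]), 0.78), (array([539.4, -71.5,   5.7]), 0.21)]
scene tray [(array([ 592. , -135.8,    4.8]), 0.58)]
scene slope_foot []
scene slope_top [(array([ 690.4, -179.4,   40.9]), 0
[... 1008 characters left out ...]
 array([ 1.94490936e-03,  2.00551970e-04, -4.76369682e-04,  7.05274673e-04,
       -8.58490377e-05,  1.34439526e-03, -1.41018445e-03]), 'joint_efforts': array([ 4.03137401e-04, -6.00428009e+01,  6.81438334e-01, -2.99746835e+01,
        1.38675890e-02,  2.14873886e-03,  6.35403069e-06]), 'eef_pos': array([ 220.05143238, -584.98268228,  256.31551231]), 'tcp_rot': array([[ 9.35955838e-01,  3.52117409e-01,  1.39450398e-05],
       [ 3.52117410e-01, -9.35955837e-01, -3.84956899e-05],
       [-5.03061179e-07,  4.09405570e-05, -9.99999999e-01]]), 'force': array([0.05677808, 0.17187641, 0.13826813]), 'wrist_torque': array([ 0.01965548, -0.018381  ,  0.04816321]), 'gripper_width': 0.9973000624865979}
```

View pics/top0.png

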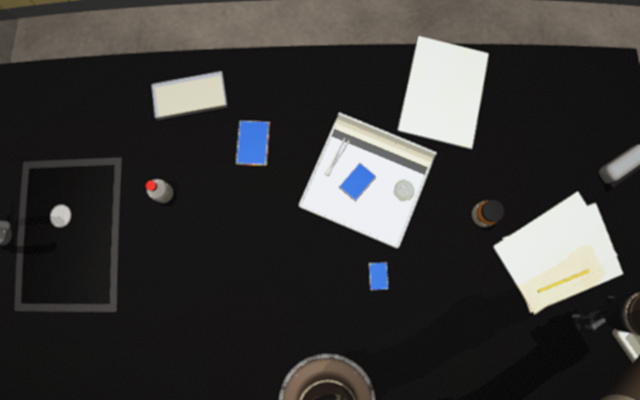

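View pics/scene0.png

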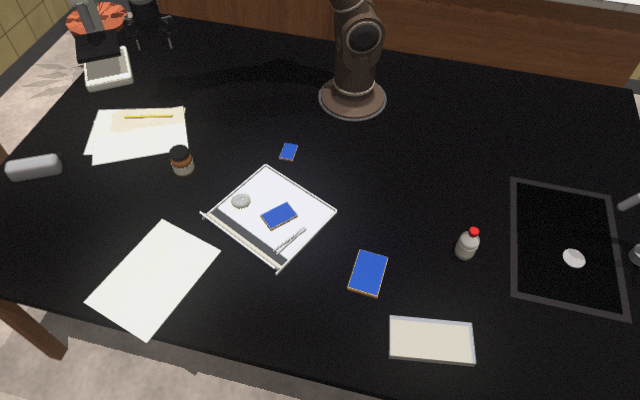

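```bash
python3 - <<'E'
import cv2
a=cv2.imread("pics/top0.png")[95:260,285:450]; cv2.imwrite("pics/topz.png",cv2.resize(a,None,fx=3.6,fy=3.6,interpolation=cv2.INTER_CUBIC))
a=cv2.imread("pics/scene0.png")[155:280,195:345]; cv2.imwrite("pics/scz.png",cv2.resize(a,None,fx=4,fy=4,interpolation=cv2.INTER_CUBIC))
E
```

```text
(no output)
```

View pics/topz.png

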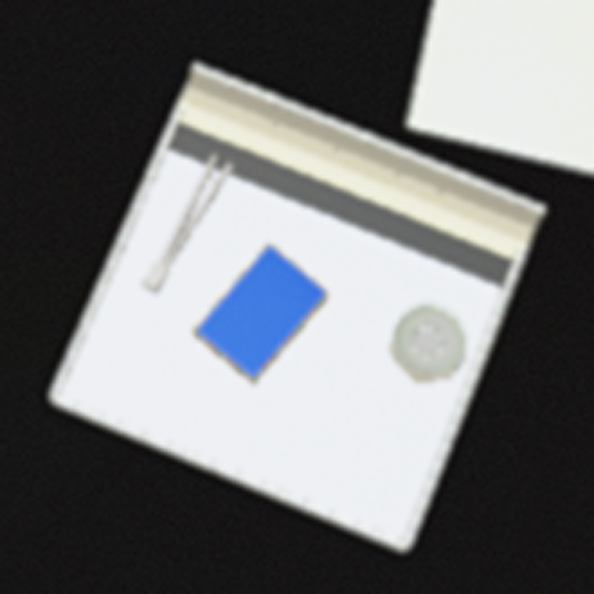

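View pics/scz.png

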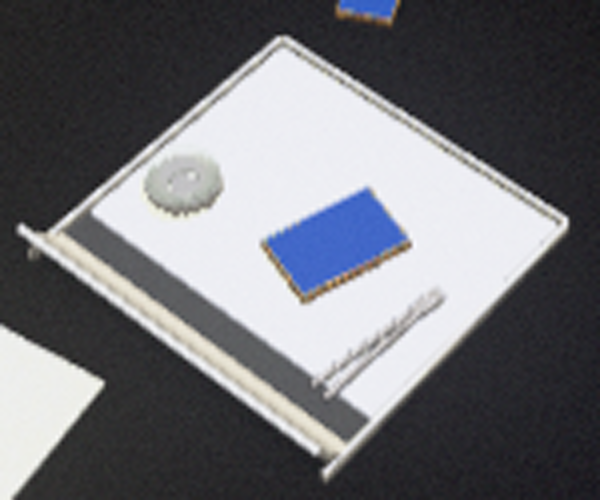

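```bash
cat > fit.py <<'E'
from h import *
from scipy.optimize import least_squares
t=cams.snapshot("top"); s=cams.snapshot("scene")
T=lambda a:np.array(a)/3.6-0.36+[285,95]
S=lambda a:np.array(a)/4.-0.37+[195,155]
tp=T([[195,63],[545,208],[50,398],[410,552],[180,123],[512,258],[168,147],[503,285]])
L=np.array([[110,140,44],[110,-140,44],[-155,140,12],[-155,-140,12],[80,137,4],[80,-137,4],[55,137,4],[55,-137,4]],float)
sp=S([[20,228],[325,476],[283,38],[567,222]])
Ls=np.array([[111,-140,44],[111,140,44],[-155,-140,12],[-155,140,12]],float)
def W(p,L):
    c,n=np.cos(p[2]),np.sin(p[2]); return np.c_[p[0]+c*L[:,0]-n*L[:,1],p[1]+n*L[:,0]+c*L[:,1],L[:,2]]
def f(p): return np.r_[(proj(t,W(p,L))-tp).ravel(),(proj(s,W(p,Ls))-sp).ravel()]
r=least_squares(f,[592,-136,-.4],x_scale=[1,1,.01]);p=r.x;print(p,np.round(r.fun.reshape(-1,2),2))
np.save("tray.npy",p)
for pc in ((t,T([[268,247],[327,296],[254,380],[196,331]])),(s,S([[370,187],[411,243],[305,293],[262,243]]))):
    w=unproj(*pc,14)[:,:2]; d=w-p[:2]; c,n=np.cos(p[2]),np.sin(p[2])
    l=np.c_[d@[c,n],d@[-n,c]]; print(np.round(w,1).tolist(),np.round(l,1).tolist(),w.mean(0),l.mean(0))
for nm,x,y in(("dish",546,-225),("forceps",643.5,-48.3),("jar",471,-437)):
    d=np.array([x,y])-p[:2];print(nm,d@[c,n],d@[-n,c])
E
python3 fit.py
```

```text
[ 5.95327517e+02 -1.35393133e+02 -4.30117881e-01] [[-0.76  0.56]
 [-0.78  0.19]
 [ 0.52 -0.81]
 [-1.4  -2.28]
 [-0.4  -1.11]
 [ 0.05 -0.42]
 [-0.58  0.22]
 [-0.64  0.3 ]
 [-0.61  0.33]
 [-1.75 -5.48]
 [-0.56  0.07]
 [ 0.08  0.19]]
[[620.1, -107.1], [581.6, -149.5], [519.7, -92.5], [557.6, -51.1]] [[10.8, 36.0], [-6.6, -18.5], [-86.6, 7.5], [-69.5, 60.9]] [ 569.74790247 -100.03354492] [-37.99390477  21.47278112]
[[519.1, -89.8], [559.8, -47.5], [619.7, -107.6], [586.5, -150.1]] [[-88.3, 9.7], [-68.9, 65.1], [10.6, 35.4], [-1.8, -17.1]] [571.29780889 -98.75507005] [-37.11826492  23.28108496]
dish -7.470511381615701 -102.01365628471753
forceps 7.468853624999234 99.24725739004232
jar 12.76006877985742 -325.9773221466832
```

```bash
sed -i 's/x_scale=\[1,1,.01\]/x_scale=[1,1,.01],loss="soft_l1",f_scale=.4/' fit.py; python3 fit.py | head -3
cat >> h.py <<'E'
def go(x,y,tcpz,yaw=0):
    """shift/turn args to tray-frame TCP pose, tool x along tray x + yaw"""
    p=np.load("tray.npy"); c,n=np.cos(p[2]),np.sin(p[2]); st=sense(); R=st["tcp_rot"]
    w=np.array([p[0]+c*x-n*y,p[1]+n*x+c*y,tcpz]); d=R.T@(w-st["eef_pos"])/300
    a=p[2]+yaw-np.arctan2(R[1,0],R[0,0]); a=(a+np.pi)%(2*np.pi)-np.pi
    print("world",w.round(1),"shift",d.round(3),"turn",round(-a/2/np.pi,4))
def where():
    p=np.load("tray.npy"); c,n=np.cos(p[2]),np.sin(p[2]); st=sense(); d=st["eef_pos"][:2]-p[:2];R=st["tcp_rot"]
    print("t",st["clock"],"tray",round(d@[c,n],1),round(d@[-n,c],1),"z",st["eef_pos"][2].round(1),"yaw",round(np.arctan2(R[1,0],R[0,0])-p[2],3),"F",st["force"].round(2),"w",round(st["gripper_width"],3),"q7",st["joint_positions"].round(2))
E
python3 - <<'E'
from h import *
where();go(-106,27,150)
E
```

```text
[ 5.94628854e+02 -1.35951908e+02 -4.30551143e-01] [[-0.52  0.79]
 [-0.54  0.47]
 [ 0.72 -0.59]
t 1.3 tray -153.0 -564.4 z 256.3 yaw 0.79 F [0.17 0.6  1.18] w 1.0 q7 [ 1.14  0.41 -0.01  1.6   0.01  1.13 -0.08]
world [509.6 -67.2 150. ] shift [ 1.511 -1.276  0.354] turn 0.1258
```

jog_arm:
  motion:
    - [[0.76, -0.64, 0], 0.126]
    - [[0.76, -0.64, 0], 0.126]
    - [[0.76, -0.64, 0], 0.126]
    - [[0.76, -0.64, 0], 0.126]
    - [[0.76, -0.64, 0], 0.126]
    - [[0.76, -0.64, 0], 0.126]
    - [[0.76, -0.64, 0], 0.126]
    - [[0.76, -0.64, 0], 0.126]
    - [[0.76, -0.64, 0], 0.126]
    - [[0.76, -0.64, 0], 0.126]
  claw: 0.3
  newtons: 40

```text
clock: 2.3
eef_pos: [364.8, -326.7, 256.3]
tcp_rot: [[0.907, -0.421, -0.0], [-0.421, -0.907, -0.001], [-0.0, 0.001, -1.0]]
force: [0.3, -0.7, 0.5]
gripper_width: 0.35
```

```bash
python3 - <<'E'
from h import *
where();go(-106,27,80)
E
```

```text
t 2.3 tray -129.2 -269.3 z 256.3 yaw -0.004 F [ 0.28 -0.65  0.49] w 0.35 q7 [ 0.66  0.18 -0.03  1.91  0.01  1.05 -1.38]
world [509.6 -67.2  80. ] shift [ 0.074 -0.988  0.587] turn -0.0006
```

jog_arm:
  motion:
    - [[0.074, -0.988, 0.3], 0]
    - [[0.074, -0.988, 0.3], 0]
    - [[0.074, -0.988, 0.4], 0]
    - [[0.074, -0.988, 0.5], 0]
    - [[0.074, -0.988, 0.587], 0]
    - [[0.074, -0.988, 0.587], 0]
    - [[0.074, -0.988, 0.587], 0]
    - [[0.074, -0.988, 0.587], 0]
    - [[0.074, -0.988, 0.587], 0]
    - [[0.074, -0.988, 0.587], 0]

```text
clock: 3.3
eef_pos: [509.6, -69.4, 80.4]
tcp_rot: [[0.906, -0.423, -0.0], [-0.423, -0.906, -0.001], [0.001, 0.001, -1.0]]
force: [0.1, -0.3, -0.0]
gripper_width: 0.355
```

```bash
python3 - <<'E'
from h import *
where();go(-106,27,32)
s=cams.snapshot("scene"); save(s,"s1")
cv2.imwrite("pics/s1z.png",cv2.resize(s["img"][120:290,185:355,::-1],None,fx=3.5,fy=3.5,interpolation=cv2.INTER_CUBIC))
E
```

```text
t 3.3 tray -105.1 24.9 z 80.4 yaw -0.006 F [ 0.07 -0.32 -0.02] w 0.355 q7 [ 0.18  0.46 -0.17  2.02  0.13  0.67 -2.08]
world [509.6 -67.2  32. ] shift [-0.003 -0.007  0.161] turn -0.001
```

View pics/s1z.png

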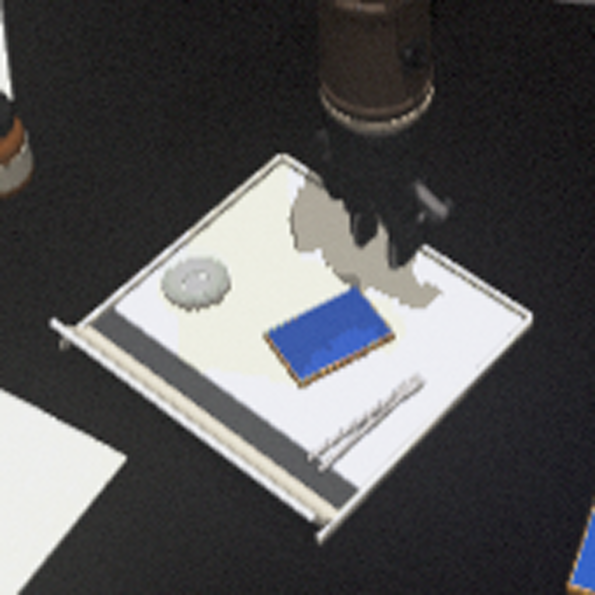

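jog_arm:
  motion:
    - [[-0.003, -0.007, 0.08], 0]
    - [[-0.003, -0.007, 0.16], 0]
    - [[-0.003, -0.007, 0.162], 0]
    - [[0.02, -0.007, 0.162], 0]
    - [[0.04, -0.007, 0.162], 0]
    - [[0.06, -0.007, 0.162], 0]
    - [[0.08, -0.007, 0.162], 0]
    - [[0.1, -0.007, 0.162], 0]
    - [[0.12, -0.007, 0.162], 0]
    - [[0.14, -0.007, 0.162], 0]
    - [[0.16, -0.007, 0.162], 0]
    - [[0.18, -0.007, 0.162], 0]
    - [[0.2, -0.007, 0.162], 0]
    - [[0.22, -0.007, 0.162], 0]
    - [[0.24, -0.007, 0.162], 0]
    - [[0.24, -0.007, 0.162], 0]

```text
clock: 4.95
eef_pos: [576.8, -98.7, 32.3]
tcp_rot: [[0.906, -0.424, 0.002], [-0.424, -0.906, -0.002], [0.002, 0.001, -1.0]]
force: [-0.8, -0.3, -0.3]
gripper_width: 0.349
```

```bash
cat >> h.py <<'E'
def look(n):
    ims=[]
    for c,(y,x) in(("scene",(120,185)),("top",(85,280))):
        s=cams.snapshot(c); ims.append(cv2.resize(s["img"][y:y+180,x:x+180,::-1],(398,398),interpolation=cv2.INTER_CUBIC))
    cv2.imwrite(f"pics/{n}.png",np.hstack(ims))
E
python3 - <<'E'
from h import *
where();look("p2")
E
```

```text
t 4.95 tray -31.8 26.4 z 32.3 yaw -0.007 F [-0.84 -0.26 -0.33] w 0.349 q7 [ 0.2   0.62 -0.15  1.87  0.15  0.66 -2.05]
```

View pics/p2.png

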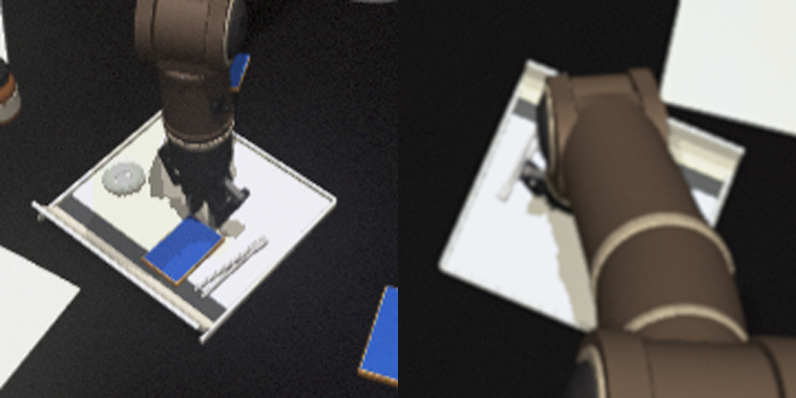

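jog_arm:
  motion:
    - [[0.02, 0, 0.001], 0]
    - [[0.04, 0, 0.001], 0]
    - [[0.06, 0, 0.001], 0]
    - [[0.08, 0, 0.001], 0]
    - [[0.1, 0, 0.001], 0]
    - [[0.12, 0, 0.001], 0]
    - [[0.14, 0, 0.001], 0]
    - [[0.16, 0, 0.001], 0]
    - [[0.18, 0, 0.001], 0]
    - [[0.19, 0, 0.001], 0]
    - [[0.2, 0, 0.001], 0]

```text
clock: 6.15
eef_pos: [630.5, -123.8, 31.9]
tcp_rot: [[0.906, -0.424, 0.001], [-0.424, -0.906, -0.002], [0.001, 0.001, -1.0]]
force: [-0.8, 0.4, 0.1]
gripper_width: 0.346
```

```bash
python3 - <<'E'
from h import *
where();look("p3")
E
```

```text
t 6.15 tray 27.5 26.1 z 31.9 yaw -0.007 F [-0.76  0.44  0.11] w 0.346 q7 [ 0.22  0.7  -0.15  1.72  0.14  0.74 -2.01]
```

View pics/p3.png

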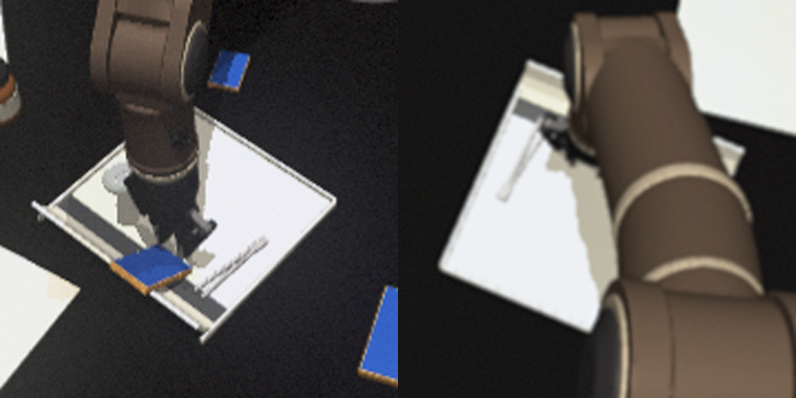

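jog_arm:
  motion:
    - [[0.015, 0, 0], 0]
    - [[0.03, 0, 0], 0]
    - [[0.045, 0, 0], 0]
    - [[0.06, 0, 0], 0]
    - [[0.075, 0, 0], 0]
    - [[0.085, 0, 0], 0]
    - [[0.095, 0, 0], 0]
    - [[0.105, 0, 0], 0]
    - [[0.112, 0, 0], 0]
    - [[0.112, 0, 0], 0]
    - [[0.112, 0, 0], 0]

```text
clock: 7.35
eef_pos: [659.6, -137.3, 31.9]
tcp_rot: [[0.906, -0.423, -0.002], [-0.423, -0.906, -0.001], [-0.002, 0.002, -1.0]]
force: [-5.5, 2.2, 3.7]
gripper_width: 0.352
```

```bash
python3 - <<'E'
from h import *
where();look("p4")
E
```

```text
t 7.35 tray 59.6 25.9 z 31.9 yaw -0.006 F [-5.47  2.19  3.72] w 0.352 q7 [ 0.23  0.74 -0.15  1.63  0.14  0.79 -1.99]
```

View pics/p4.png

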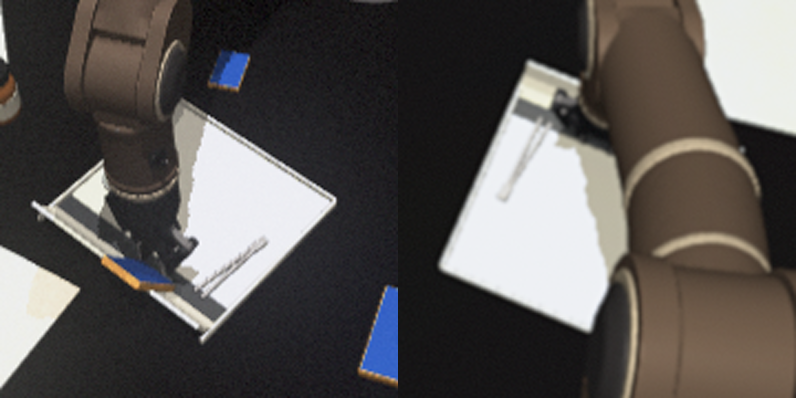

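jog_arm:
  motion:
    - [[-0.01, 0, 0], 0]
    - [[-0.03, 0, 0], 0]
    - [[-0.06, 0, 0], 0]
    - [[-0.1, 0, 0], 0]
    - [[-0.15, 0, 0], 0]
    - [[-0.2, 0, -0.1], 0]
    - [[-0.2, 0, -0.1], 0]

```text
clock: 8.15
eef_pos: [605.3, -110.8, 64.9]
tcp_rot: [[0.906, -0.422, 0.001], [-0.422, -0.906, -0.001], [0.001, 0.0, -1.0]]
force: [0.7, 0.1, 1.0]
gripper_width: 0.351
```

```bash
python3 - <<'E'
from h import *
where();look("p5")
s=cams.snapshot("scene")
for l in["tile_end_a","tile_end_b"]:
    print(l,[(np.round(m["position"],1),round(m["p"],2)) for m in cams.mark_of(s,l)][:6])
E
```

```text
t 8.15 tray -0.8 27.3 z 64.9 yaw -0.005 F [0.7  0.09 1.03] w 0.351 q7 [ 0.22  0.62 -0.16  1.78  0.14  0.76 -2.02]
tile_end_a [(array([749.2, 178.2,   8.9]), 0.9), (array([ 3.552e+02, -1.447e+02,  2.000e-01]), 0.79), (array([ 281.5, -141.9,    4.1]), 0.73), (array([623.1, 186. ,   9.5]), 0.62), (array([ 724.7, -155. ,   79.8]), 0.59), (array([ 679.1, -133. ,    7.4]), 0.51)]
tile_end_b [(array([749.2, 178.2,   8.9]), 0.9), (array([ 3.552e+02, -1.447e+02,  2.000e-01]), 0.79), (array([ 281.5, -141.9,    4.1]), 0.73), (array([623.1, 186. ,   9.5]), 0.62), (array([ 724.7, -155. ,   79.8]), 0.59), (array([ 679.1, -133. ,    7.4]), 0.51)]
```

View pics/p5.png

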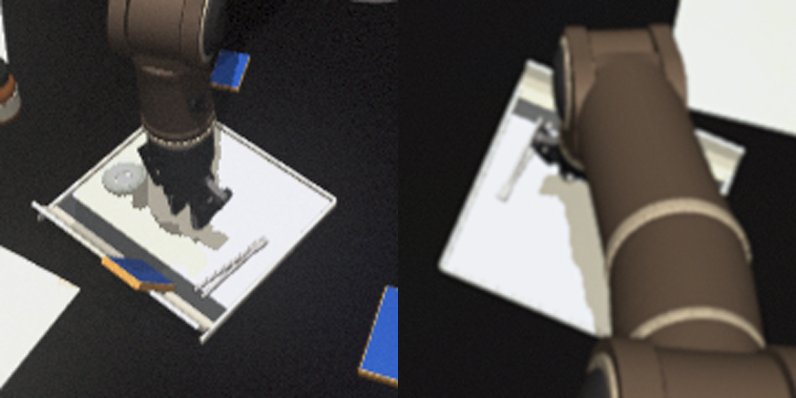

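```bash
python3 - <<'E'
from h import *
go(0,32,165);go(170,32,165); go(170,32,82)
E
```

```text
world [ 608.  -106.9  165. ] shift [ 0.001 -0.019 -0.345] turn -0.0011
world [ 762.5 -177.8  165. ] shift [ 0.567 -0.023 -0.347] turn -0.0011
world [ 762.5 -177.8   82. ] shift [ 0.568 -0.024 -0.07 ] turn -0.0011
```

jog_arm:
  motion:
    - [[0, -0.02, -0.15], 0]
    - [[0, -0.02, -0.3], 0]
    - [[0, -0.02, -0.347], -0.001]
    - [[0, -0.02, -0.347], -0.001]
    - [[0.1, -0.02, -0.347], -0.001]
    - [[0.2, -0.02, -0.347], -0.001]
    - [[0.3, -0.02, -0.347], -0.001]
    - [[0.4, -0.02, -0.347], -0.001]
    - [[0.5, -0.02, -0.347], -0.001]
    - [[0.567, -0.024, -0.347], -0.001]
    - [[0.567, -0.024, -0.347], -0.001]
    - [[0.567, -0.024, -0.347], -0.001]
    - [[0.567, -0.024, -0.347], -0.001]

```text
clock: 9.7
eef_pos: [761.5, -177.0, 163.6]
tcp_rot: [[0.909, -0.418, -0.005], [-0.418, -0.909, -0.0], [-0.005, 0.002, -1.0]]
force: [-0.9, 0.4, 0.7]
gripper_width: 0.347
```

```bash
python3 - <<'E'
from h import *
where();look("p6");go(170,32,82)
E
```

```text
t 9.7 tray 168.8 32.3 z 163.6 yaw -0.0 F [-0.91  0.38  0.67] w 0.347 q7 [ 0.24  0.77 -0.14  1.22  0.11  1.17 -1.9 ]
world [ 762.5 -177.8   82. ] shift [0.004 0.001 0.276] turn -0.0
```

View pics/p6.png

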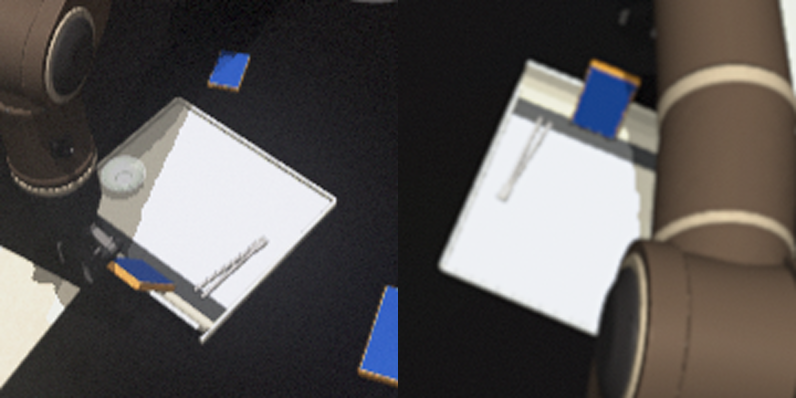

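```bash
python3 - <<'E'
from h import *
s=cams.snapshot("top");p=np.load("tray.npy"); c,n=np.cos(p[2]),np.sin(p[2])
for u,v,z in((573-398,121,10),(618-398,138,10),(590-398,60,84),(638-398,77,84)):
    w=unproj(s,[[u/2.21+280,v/2.21+85]],z)[0]; d=w[:2]-p[:2]; print(d@[c,n],d@[-n,c])
E
```

```text
73.50903344208726 61.513144664209975
75.32141268820564 2.3484597208965887
127.08208502379915 68.53483570974645
130.0518377110188 8.883843379219343
```

jog_arm:
  motion:
    - [[0.004, -0.005, 0.1], 0]
    - [[0.004, -0.005, 0.2], 0]
    - [[0.004, -0.005, 0.272], 0]
    - [[0.004, -0.005, 0.272], 0]
    - [[0.004, -0.005, 0.272], 0]

```text
clock: 10.35
eef_pos: [763.6, -176.3, 84.3]
tcp_rot: [[0.909, -0.417, -0.003], [-0.417, -0.909, -0.001], [-0.002, 0.002, -1.0]]
force: [-0.1, 0.6, 0.4]
gripper_width: 0.354
```

```bash
python3 - <<'E'
from h import *
where();look("p7");go(100,34,82)
E
```

```text
t 10.35 tray 170.4 33.9 z 84.3 yaw -0.0 F [-0.13  0.56  0.43] w 0.354 q7 [ 0.24  0.84 -0.14  1.27  0.12  1.04 -1.91]
world [ 699.7 -146.8   82. ] shift [-0.238  0.     0.013] turn -0.0
```

View pics/p7.png

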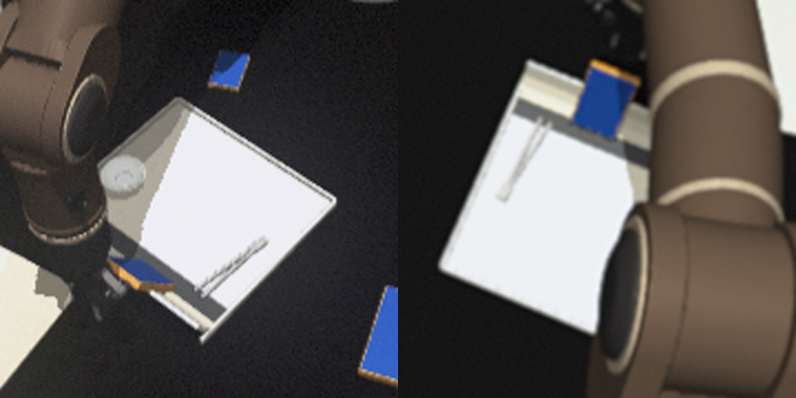

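jog_arm:
  motion:
    - [[-0.03, 0, 0.005], 0]
    - [[-0.06, 0, 0.005], 0]
    - [[-0.09, 0, 0.005], 0]
    - [[-0.11, 0, 0.005], 0]
    - [[-0.13, 0, 0.005], 0]
    - [[-0.15, 0, 0.005], 0]
    - [[-0.17, 0, 0.005], 0]
    - [[-0.19, 0, 0.005], 0]
    - [[-0.21, 0, 0.005], 0]
    - [[-0.22, 0, 0.005], 0]
    - [[-0.22, 0, 0.005], 0]

```text
clock: 11.55
eef_pos: [704.3, -148.7, 84.4]
tcp_rot: [[0.909, -0.417, -0.0], [-0.417, -0.909, -0.001], [0.0, 0.001, -1.0]]
force: [0.3, 0.3, -0.1]
gripper_width: 0.346
```

```bash
python3 - <<'E'
from h import *
where();look("p8")
E
```

```text
t 11.55 tray 105.0 34.2 z 84.4 yaw 0.0 F [ 0.29  0.34 -0.12] w 0.346 q7 [ 0.23  0.74 -0.15  1.48  0.12  0.94 -1.95]
```

View pics/p8.png

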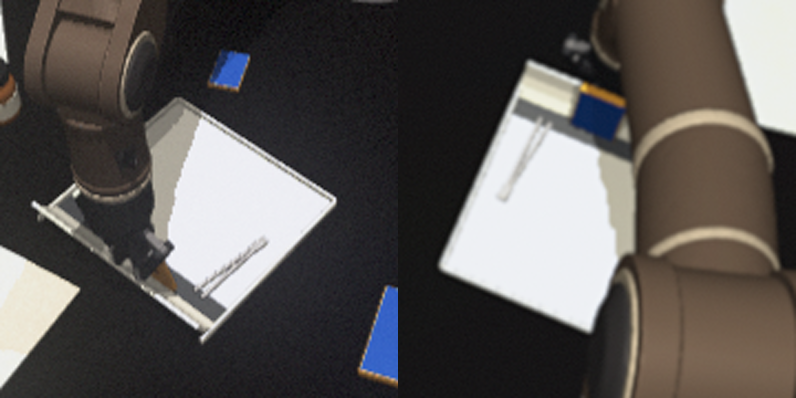

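jog_arm:
  motion:
    - [[-0.02, 0, 0], 0]
    - [[-0.04, 0, 0], 0]
    - [[-0.06, 0, 0], 0]
    - [[-0.08, 0, 0], 0]
    - [[-0.1, 0, 0], 0]
    - [[-0.12, 0, 0], 0]
    - [[-0.14, 0, 0], 0]
    - [[-0.14, 0, 0], 0]
    - [[-0.14, 0, 0], 0]
    - [[-0.14, 0, 0], 0]
    - [[-0.14, 0, 0], 0]

```text
clock: 12.75
eef_pos: [666.8, -131.6, 84.4]
tcp_rot: [[0.909, -0.418, 0.0], [-0.418, -0.909, -0.001], [0.001, 0.001, -1.0]]
force: [0.8, 0.3, -0.3]
gripper_width: 0.351
```

```bash
python3 - <<'E'
from h import *
where();look("p9")
E
```

```text
t 12.75 tray 63.8 34.1 z 84.4 yaw -0.0 F [ 0.77  0.3  -0.32] w 0.351 q7 [ 0.23  0.68 -0.15  1.59  0.13  0.88 -1.98]
```

View pics/p9.png

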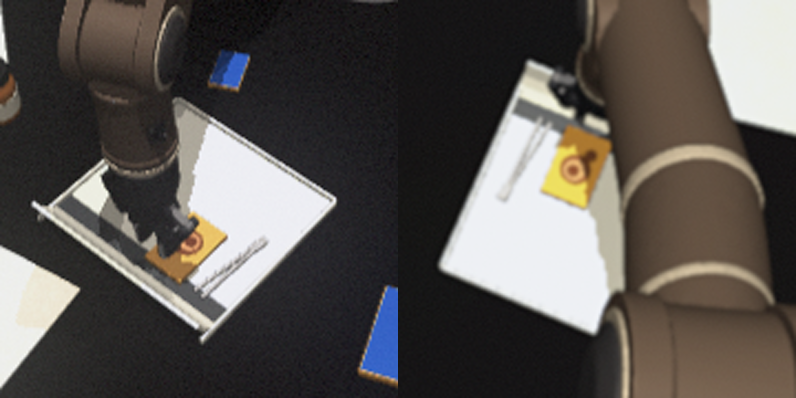

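jog_arm:
  motion:
    - [[0, 0, -0.15], 0]
    - [[0, 0, -0.3], 0]
    - [[0, 0, -0.45], 0]
    - [[0, 0.3, -0.5], 0]
    - [[0, 0.6, -0.5], 0]
    - [[0, 0.9, -0.5], 0]
    - [[0, 0.9, -0.5], 0]
    - [[0, 0.9, -0.5], 0]
    - [[0, 0.9, -0.5], 0]
    - [[0, 0.9, -0.5], 0]

```text
clock: 13.85
eef_pos: [550.8, -382.0, 234.6]
tcp_rot: [[0.906, -0.424, -0.001], [-0.424, -0.906, -0.004], [0.001, 0.004, -1.0]]
force: [-0.1, 0.4, 0.4]
gripper_width: 0.349
```

```bash
python3 - <<'E'
from h import *
where();look("p10")
s=cams.snapshot("top");p=np.load("tray.npy"); c,n=np.cos(p[2]),np.sin(p[2])
for l in["tile","dish","forceps","jar","bottle"]:
    for m in cams.mark_of(s,l)[:3]:
        d=m["position"][:2]-p[:2];print(l,np.round(m["position"],1),round(m["p"],2),"tray",round(d@[c,n]),round(d@[-n,c]))
E
```

```text
t 13.85 tray 62.9 -241.9 z 234.6 yaw -0.008 F [-0.08  0.43  0.4 ] w 0.349 q7 [ 0.61  0.51 -0.11  1.5   0.06  1.14 -1.53]
tile [ 318.  -143.1   -3. ] 0.79 tray -248 -122
tile [ 627.8 -111.6   16.1] 0.61 tray 20 36
dish [ 551.8 -226.3    4.9] 0.64 tray -1 -100
forceps [642.7 -46.9   1.7] 0.49 tray 7 101
jar [ 4.716e+02 -4.375e+02 -2.000e-01] 0.93 tray 14 -325
jar [ 692.8 -178.8   45.6] 0.56 tray 107 2
bottle [645.2 -46.5   2. ] 0.75 tray 9 102
bottle [554.1 428.8   0.6] 0.62 tray -273 496
```

View pics/p10.png

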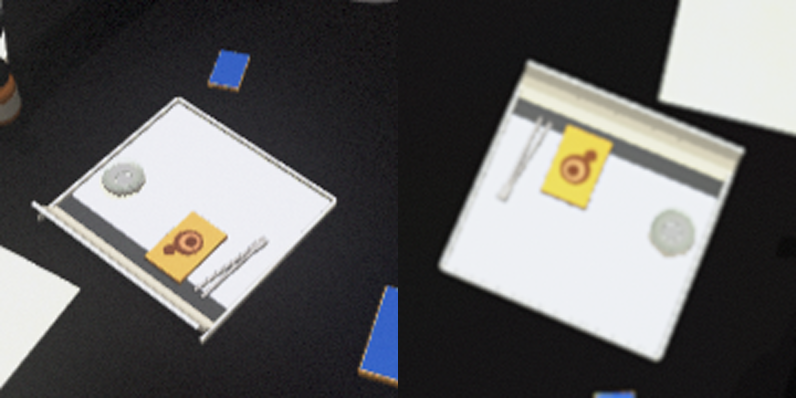

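The tile lies flat, amber picture up, with its middle at tray (20, 36). The dish and forceps are where they were.

```bash
python3 -c "
from bench import ticket
print(ticket.finish_job())"
```

```text
the job is handed in; nothing more can be done
None
```

I did the job in one pass and handed it in at about 14 s of the 51 s allowed. The interface reports no verdict.

- **Pushing up:** I pushed the middle-sized tile with two part-open fingertips. That squared it to the tray and slid it up the slope until it stood at about 55 degrees. It stayed leaning there after the fingers backed off.
- **Tipping back:** From behind the slope I pushed the upper edge back until the tile fell. The gripper never closed on the tile or lifted it, and the wrist force I read after each move never exceeded about 7 N.

Last checks, made with the arm clear of the tray:

- **Tile:** It lies flat with the picture side up. The network put its middle at about (20, 36) mm in the tray frame, inside the limits.
- **Dish, forceps, jar and bottle:** Their last readings are within about 4 mm of the ones at the start.
- **Disagreements:** The network also reported the look-alike tile outside the tray as "tile" and gave false "jar" and "bottle" hits. I discarded these after checking them against the pictures and the first readings. Two corner pixels in the tray fit were off by up to 5 px, so I used a robust fit.

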